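# Reverse the ratchet and tighten the shelf-joint bolt

## Task

The blue-handled ratchet wrench sitting on the bolt of the timber shelf joint is still set to loosen. Push its orange direction lever fully over to the clockwise side, swing the handle back about 45 degrees counter-clockwise (seen from above) to feel that it free-wheels and the bolt stays put, then swing it clockwise to tighten the bolt until the yellow pointer on the bolt stands in the green band. Turn the bolt only with the wrench, never by its pointer, leave the spare red wrench, the tape roll and the screw box where they are, and let go at the end.

Things in the scene. Friction and masses are not known exactly. Their poses are not given: they have to be found in the camera images.
- shelf_joint: Fixed timber T, 45 mm thick, metal plate on it (top 50 mm above the bench). Rail 360 mm along y, 95 mm along x, centred on the origin; stub 95 mm wide from there to x = -217 mm. Origin: on the vertical bolt axis at bench height; z up. On the plate a green band is painted, 34 to 64 mm from the bolt axis, 19 degrees either side of -x.
- ratchet (a joint): Blue-handled ratchet wrench seated on the bolt, turning about the bolt axis; rad, growing CLOCKWISE seen from above, 0 = handle along shelf_joint's +x, range -1.4 to 1.4. Head 60 mm across, top 80 mm above the bench. Stays where left. Free-wheeling takes about 2 N at the grip, driving the bolt about 5 N; with 18 teeth it may move up to 23 degrees in the driving direction before the bolt follows.
- ratchet_grip (a point): Middle of the blue grip, 155 mm from the bolt axis, 66 mm above the bench; x axis outward along the handle, z up. The grip is 24 mm wide, from 105 to 210 mm from the bolt axis, 55 to 77 mm above the bench; it can be pinched across from above or pushed from the side.
- lever (a joint): Orange direction lever on the wrench, rad relative to the handle, growing clockwise from above; -0.4 to 0.4, stays where left. -0.4 (leans to the counter-clockwise side) = loosen. +0.4 (leans to the clockwise side) = tighten: drives the bolt clockwise, free-wheels counter-clockwise. Pivot 46 mm from the bolt axis along the handle. Takes 3 N at its tip; over 4 N turns the handle too.
- lever_tip (a point): Point near the lever's outer end, mid-height, 30 mm from its pivot, 98.5 mm above the bench; x axis outward along the lever. The lever is an upright tab that ends 39 mm from the pivot, 8 mm thick, 81.5 to 106.5 mm above the bench, over the wrench, whose top is at 80 mm.
- bolt_turn (a joint): The bolt, in rad, growing clockwise (tightening) seen from above; 0 when the pointer is in the middle of the green band, negative when too loose. It starts between -0.9 and -0.65 and turns only against stiff friction.
- spare_ratchet: Bystander: loose wrench with a red grip, 190 mm long, lying on the bench. Leave it.
- tape_roll: Bystander: roll of paper tape, 100 mm across and 48 mm high, on the bench, origin under its centre. Leave it.
- screw_box: Bystander: cardboard box with a yellow band, 80 x 110 x 60 mm, on the bench. Leave it.
- pointer_tip (a point): Red tip of the yellow pointer fixed on the bolt's top and turning with it, 56 mm from the bolt axis; pointer 6 mm wide, 88 to 92 mm above the bench, on the side of the bolt away from the handle.
- bolt: The steel bolt with its pointer; origin on the bolt axis at bench height. Its head shows through the wrench's head, top 94 mm above the bench. Do not touch it.

How it is judged (in metres and radians):
On the way, in this order (a step that is already met when the one before it is completed fails the run):
1. the direction lever is fully over on the clockwise (tighten) side, with the bolt not yet turned (value of joint lever above 0.3 rad and distance of pointer_tip from where it was at the start of the episode below 0.01 m), for 0.2 s.
2. the handle has been swung back counter-clockwise by at least 34 degrees, free-wheeling: the bolt stayed put (all of step 1 and distance of ratchet_grip from where it was at the start of the episode above 0.09 m), for 0.1 s.
3. the bolt has been tightened clockwise until its pointer stands in the green band (value of joint bolt_turn between -0.34 and 0.34 rad), for 0.2 s.
At the end, for the whole second after the job is handed in: The bolt's pointer stands in the green band (bolt within 0.34 rad of the band's middle), the direction lever is over on the tighten side (above 0.3 rad), and the wrench is at rest (all of step 3 and value of joint lever above 0.3 rad and velocity of joint ratchet between -0.1 and 0.1 rad/s); the robot touches nothing.
It fails at once if the pointer is pushed by the robot (more than 3 N) (contact force between any of the fingers, the arm and bolt above 3 N).
It fails at once if the spare wrench, tape roll or screw box is moved more than 30 mm (distance of any of spare_ratchet, tape_roll, screw_box from where it was at the start of the episode above 0.03 m).
It also fails if it takes over 48 s, if anything falls off the work surface, if the arm or the gripper's body presses on something with over 40 N, if the wrist force passes 120 N, or if a joint passes its speed limit or range.

## Robot

A 6-joint arm with a two-finger parallel gripper is mounted at the origin on the work surface. World frame = base frame: x ahead of the robot, y to its left, z up, the work surface at z = 0. Lengths are in m, angles in degrees, forces in N, time in s.
With the tool pointing down it reaches from about 0.35 to 0.875 m from the base axis. Payload 4.2 kg.
Tool frame: the origin (TCP) lies between the finger pads; the fingertips stand 11 mm ahead of it and the grasp point (between the pads) lies 8 mm behind it; z points along the fingers, y is the direction in which the jaws open and shut (so a half turn about z gives the same grasp; the last joint's range is limited). The gripper opens to 87 mm and grips with 3 to 60 N. Pads are 19 mm wide; open, the fingers measure 117 mm over their backs; the gripper's body (75 mm by 190 mm) begins 51 mm behind the grasp point.
Start: joints at [88.041, 22.042, 0.453, 0, -68.411, -14.817], TCP at [0.18, 0.598, 0.203] pointing down, gripper open.
Joint ranges: [-179.83, 179.83], [-69.29, 118.12], [-61.27, 80.66], [-181.25, 117.63], [-171.15, -9.14], [-177.46, 177.46]. Speed limits (degrees/s): [159.86, 159.86, 180, 180, 180, 180].

## Interface

Orientations are given as a 3x3 rotation matrix whose columns are the frame's x, y, z axes.
In Python, from station import sense, capture, get_calibration, finish_job, search_frame, cut_out gives the robot as it stands.
- The arm moves only by the tool arm_command, never from a script. Its argument "rows" is a list of rows, each an object with "fingers": the opening in per cent of the stroke, from 0 (shut) to 100 (fully open); "travel": the shift along the tool's x, y, z in cm, a list of three; "roll": the turn about the tool's z in degrees. A call has 1 to 10 rows; each row is the pose to reach, as a shift and turn from the pose commanded when the call began, along the tool's axes at that moment; what a row does not reach only later rows make up. A row lasts 1/10 s, in which the tool goes at most 50 mm and 8.59 degrees, less where a joint would pass 70% of its speed; a pose out of reach is approached as far as the arm can. A call with a gripper value outside its range is refused whole. The fingers move at their own pace and stop on an object; the grip force is fixed at half the most. Time passes only in rows, so rows that repeat a pose let the fingers close. It gives the time, the measured TCP pose, the force and the opening at its end, in the units of the state.
- sense(): the state, without advancing time (a new reading comes with each control period).
- capture(name): name is "scene" or "top"; returns (picture, depth): 400x640x3 uint8, red, green, blue; 400x640 float32, m along the optical axis (not along the pixel's ray), 0 where there is no reading.
- get_calibration(name): a dict with "fov_y" (degrees; the focal length in pixels is half the picture's height over the tangent of half this angle, whatever the lens; pixels are square), "cx", "cy" (the principal point, pixels), "distortion" ([k1, k2, p1, p2, k3] as OpenCV has them; the pictures are not rectified), "origin" and "attitude" of the camera in the world. Camera axes: x right, y down, z forward; pixel columns grow to the right and rows downward; lengths in m; the calibration is good to about 2 mm. A picture is of the moment at which its call begins. get_calibration takes no time and is no camera call.
- finish_job(): hands the job in, once; it reports no verdict.
Trained networks look in the newest picture that a camera, given by its name, has taken for a name from the list of things; names that differ only in an ending like _2 or _b are one class to them, and where a whole thing is asked for, a point or a joint stands for the part that bears it (a point fixed in the world has none). Each returns a list of dicts, best first, with "p" (0 to 1); they miss things now and then, are a little off and sometimes report something else, mostly with a low value. They report only what shows in the picture. A call takes as long as a camera call.
- search_frame(camera, label): "position" ([x, y, z] in m, in world coordinates, good to about 4 mm: the middle of the surface that is visible of it).
- cut_out(camera, label): "mask" (400x640 bool, what is visible of it).
The state is a dict: "time_s": time; "joints": joint angles; "joint_velocities": joint speeds; "effort": joint torques, N m; "tcp_pos": TCP position; "ee_rot": TCP orientation; "wrist_force": force on the tool from outside, world axes, zero at the start; "moment": the same for the moment, N m; "gripper_width": opening from 0.0 (shut) to 1.0 (fully open).
Only numpy, scipy, OpenCV 4.12 (cv2) and the standard library are available. Lean on these libraries where they do the work, as an engineer would, in place of code of your own. Each camera call takes 0.05 s, during which the arm holds its last target. There are 200 camera calls.

## Working session

There is one attempt and no reset: what is moved stays moved. The work goes in short steps, Python scripts to look and compute and a tool call to move; the robot and the scene stay as the last step left them, time stands still between calls to the robot, and variables do not carry over. Pictures are saved under pics/ and viewed, about 8 in all and at most 12, crops included, and the job is handed in when it is done.

Besides the shell and the picture viewer there is one more tool, called after ">>>" as a command line: name --argument value ..., lists and objects as JSON in quotes. arm_command: Moves the arm, as the interface text tells. Its arguments: {"type":"object","properties":{"rows":{"type":"array","items":{"type":"object","properties":{"fingers":{"type":"number"},"travel":{"type":"array","items":{"type":"number"}},"roll":{"type":"number"}}}}},"required":["rows"]}

```bash
mkdir -p pics
cat > h.py <<'E'
from station import *
import numpy as np, cv2
def pts(cam,depth,uv):
    c=get_calibration(cam); f=200/np.tan(np.radians(c["fov_y"]/2))
    K=np.array([[f,0,c["cx"]],[0,f,c["cy"]],[0,0,1]])
    uv=np.asarray(uv,float); n=cv2.undistortPoints(uv.reshape(-1,1,2),K,np.array(c["distortion"])).reshape(-1,2)
    d=depth[uv[:,1].astype(int),uv[:,0].astype(int)]
    P=np.c_[n*d[:,None],d]; return (P@np.array(c["attitude"]).T+np.array(c["origin"]))[d>0]
E
python3 - <<'E'
from h import *
for cam in("scene","top"):
    p,d=capture(cam); cv2.imwrite(f"pics/{cam}0.png",p[:,:,::-1])
    c=get_calibration(cam); print(cam,np.round(c["origin"],3),c["fov_y"])
    for l in ["shelf_joint","ratchet","ratchet_grip","lever","lever_tip","pointer_tip","bolt","spare_ratchet","tape_roll","screw_box"]:
        print(l,[(np.round(r["position"],3).tolist(),round(r["p"],2)) for r in search_frame(cam,l)[:2]])
s=sense();print(s["time_s"],s["tcp_pos"],np.round(s["ee_rot"],3))
E
```

```text
scene [1.481 0.62  1.033] 48.55400584761006
shelf_joint [([0.487, 0.072, 0.044], 0.57)]
ratchet [([0.552, 0.028, 0.072], 0.83), ([0.481, 0.04, 0.092], 0.71)]
ratchet_grip [([0.549, 0.027, 0.074], 0.66), ([0.536, 0.034, 0.099], 0.52)]
lever []
lever_tip []
pointer_tip [([0.476, 0.045, 0.089], 0.65), ([0.538, 0.036, 0.097], 0.25)]
bolt [([0.479, 0.039, 0.09], 0.44)]
spare_ratchet [([0.522, 0.43, 0.02], 0.68), ([0.454, -0.441, 0.034], 0.38)]
tape_roll [([0.453, -0.442, 0.034], 0.91), ([0.697, -0.403, 0.06], 0.65)]
screw_box [([0.699, -0.402, 0.06], 0.69)]
top [ 0.32  -0.002  1.23 ] 55.89104601050619
shelf_joint [([0.457, 0.054, 0.054], 0.83)]
ratchet [([0.529, 0.025, 0.079], 0.59), ([0.671, -0.418, 0.061], 0.26)]
ratchet_grip [([0.529, 0.017, 0.081], 0.59)]
lever [([0.521, 0.029, 0.083], 0.53)]
lever_tip [([0.522, 0.034, 0.087], 0.48)]
pointer_tip [([0.471, 0.037, 0.092], 0.46)]
bolt [([0.474, 0.036, 0.09], 0.62)]
spare_ratchet [([0.519, 0.43, 0.025], 0.97), ([0.529, 0.022, 0.077], 0.62)]
tape_roll [([0.44, -0.454, 0.047], 0.91), ([0.471, 0.039, 0.094], 0.41)]
screw_box [([0.674, -0.417, 0.062], 0.59)]
1.1 [0.18037114 0.598402   0.20325278] [[ 0.957 -0.289  0.   ]
 [-0.289 -0.957  0.   ]
 [ 0.    -0.    -1.   ]]
```

Run:
```python
from h import *
p,d=capture("top"); q,e=capture("scene")
c=get_calibration("top");print(np.round(c["attitude"],2).tolist())
H,W=d.shape; u,v=np.meshgrid(np.arange(W),np.arange(H)); uv=np.c_[u.ravel(),v.ravel()]
hsv=cv2.cvtColor(p,cv2.COLOR_RGB2HSV).reshape(-1,3).astype(int)
dd=np.where(d>0,d,9).astype(np.float32); P=pts("top",dd,uv)
near=(np.hypot(P[:,0]-.5,P[:,1]-.03)<.25)
def rep(n,m):
    m=m&near; 
    if m.sum()>3: print(n,m.sum(),np.round(np.median(P[m],0),4),np.round(uv[m].mean(0),1),np.round(P[m].min(0),3),np.round(P[m].max(0),3))
h,s,vv=hsv.T
rep("blue",(h>100)&(h<130)&(s>120)&(P[:,2]>.055))
rep("orange",(h>5)&(h<18)&(s>170)&(P[:,2]>.079))
rep("yellow",(h>22)&(h<33)&(s>150)&(P[:,2]>.075))
rep("green",(h>45)&(h<85)&(s>100))
rep("red",((h<4)|(h>175))&(s>150))
m=(P[:,2]>.035)&(P[:,2]<.06)&near; r=cv2.minAreaRect(P[m][:,:2].astype(np.float32)); print("joint rect",r)
i=np.where((np.hypot(P[:,0]-.475,P[:,1]-.038)<.03))[0]; cu,cv_=uv[i].mean(0).astype(int); print(cu,cv_)
cr=p[max(0,cv_-80):cv_+80,max(0,cu-100):cu+120]
a=cv2.resize(cr,None,fx=3.5,fy=3.5,interpolation=cv2.INTER_CUBIC); cv2.imwrite("pics/crop.png",a[:,:,::-1])
print(max(0,cu-100),max(0,cv_-80))
```

```text
[[0.03, -0.98, 0.19], [-1.0, -0.03, 0.0], [0.0, -0.19, -0.98]]
blue 198 [0.6247 0.0013 0.0772] [317.9 173.7] [ 0.577 -0.017  0.06 ] [0.677 0.022 0.083]
orange 32 [0.5329 0.0325 0.1059] [307. 200.] [0.519 0.026 0.087] [0.556 0.036 0.111]
yellow 48 [0.4708 0.0394 0.0939] [304.3 222.4] [0.438 0.023 0.08 ] [0.483 0.052 0.099]
green 73 [0.4264 0.0524 0.0516] [299.9 236.1] [0.417 0.035 0.044] [0.516 0.071 0.087]
joint rect ((0.3928205966949463, 0.06060191988945007), (0.36013588309288025, 0.2651382386684418), 78.38430786132812)
304 220
204 140
```

View pics/top0.png

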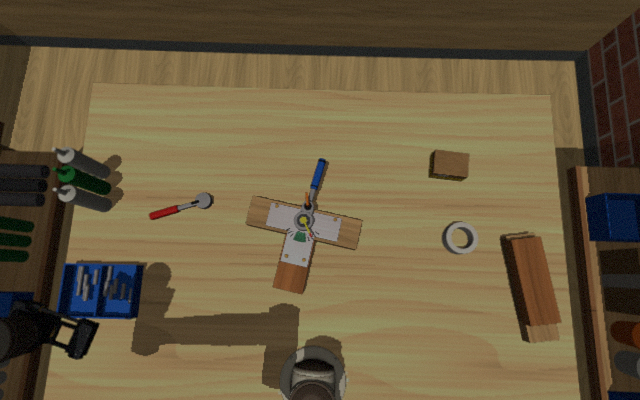

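View pics/crop.png

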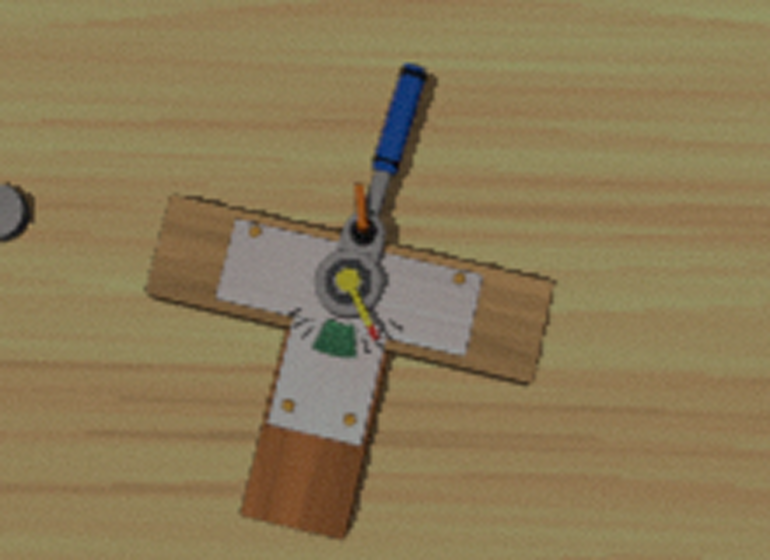

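The crop shows the bolt at (347,280), the handle pointing up-right (grip 400,120), the lever leaning left (ccw) with its tip at (358,185), and the pointer tip at (375,333), right of the green band at (335,340). Together with the numbers, this puts the bolt at about (0.475, 0.042) and the handle direction at about -16° in the world.

>>> arm_command --rows '[{"travel": [52.4, 40, 0], "roll": 0, "fingers": 0}, {"travel": [52.4, 40, 0], "roll": 0, "fingers": 0}, {"travel": [52.4, 40, 0], "roll": 0, "fingers": 0}, {"travel": [52.4, 40, 0], "roll": 0, "fingers": 0}, {"travel": [52.4, 40, 0], "roll": 0, "fingers": 0}, {"travel": [52.4, 40, 0], "roll": 0, "fingers": 0}, {"travel": [52.4, 40, 0], "roll": 0, "fingers": 0}, {"travel": [52.4, 40, 0], "roll": 0, "fingers": 0}, {"travel": [52.4, 40, 0], "roll": 0, "fingers": 0}, {"travel": [52.4, 40, 0], "roll": 0, "fingers": 0}]'

```text
time_s: 2.2
tcp_pos: [0.4743, 0.1915, 0.2037]
ee_rot: [[0.958, -0.288, 0.001], [-0.288, -0.958, 0.001], [0.001, -0.001, -1.0]]
wrist_force: [0.1, 0.1, 0.1]
gripper_width: 0.175
```

>>> arm_command --rows '[{"travel": [12.6, 9.7, 0], "roll": 0, "fingers": 0}, {"travel": [12.6, 9.7, 0], "roll": 0, "fingers": 0}, {"travel": [12.6, 9.7, 0], "roll": 0, "fingers": 0}, {"travel": [12.6, 9.7, 0], "roll": 0, "fingers": 0}, {"travel": [12.6, 9.7, 5], "roll": 0, "fingers": 0}, {"travel": [12.6, 9.7, 10.3], "roll": 0, "fingers": 0}, {"travel": [12.6, 9.7, 10.3], "roll": 0, "fingers": 0}, {"travel": [12.6, 9.7, 10.3], "roll": 0, "fingers": 0}]'

```text
time_s: 3.0
tcp_pos: [0.566, 0.064, 0.1004]
ee_rot: [[0.958, -0.288, -0.001], [-0.288, -0.958, -0.001], [-0.001, 0.002, -1.0]]
wrist_force: [0.1, 1.2, -0.5]
gripper_width: 0.008
```

```bash
cat > look.py <<'E'
import sys
from h import *
n=sys.argv[1]; s=sense(); print(s["time_s"],np.round(s["tcp_pos"],4),np.round(s["wrist_force"],1),s["gripper_width"])
p,d=capture("top"); q,e=capture("scene")
a=cv2.resize(p[150:270,250:370],None,fx=4.5,fy=4.5,interpolation=cv2.INTER_CUBIC)
c=get_calibration("scene");f=200/np.tan(np.radians(c["fov_y"]/2));K=np.array([[f,0,c["cx"]],[0,f,c["cy"]],[0,0,1]])
R=np.array(c["attitude"]).T; X=np.array([.52,.03,.09])
uv=cv2.projectPoints(X[None],cv2.Rodrigues(R)[0],-R@np.array(c["origin"]),K,np.array(c["distortion"]))[0].ravel().astype(int)
b=cv2.resize(q[max(0,uv[1]-60):uv[1]+60,uv[0]-28:uv[0]+29],(256,540),interpolation=cv2.INTER_CUBIC)
cv2.imwrite(f"pics/{n}.png",np.hstack([a,b])[:,:,::-1])
H,W=d.shape; u,v=np.meshgrid(np.arange(W),np.arange(H)); uv=np.c_[u.ravel(),v.ravel()]
dd=np.where(d>0,d,9).astype(np.float32); P=pts("top",dd,uv); h,s,vv=cv2.cvtColor(p,cv2.COLOR_RGB2HSV).reshape(-1,3).astype(int).T
near=np.hypot(P[:,0]-.5,P[:,1]-.03)<.25
for nm,m in dict(blue=(h>100)&(h<130)&(s>120)&(P[:,2]>.055),orange=(h>5)&(h<18)&(s>170)&(P[:,2]>.079),yellow=(h>22)&(h<33)&(s>150)&(P[:,2]>.075)).items():
    m=m&near
    if m.sum()>5:
        M=P[m]; l=cv2.fitLine(M[:,:2].astype(np.float32),cv2.DIST_HUBER,0,.01,.01).ravel()
        print(nm,m.sum(),np.round(np.median(M,0),4),"dir",round(float(np.degrees(np.arctan2(l[1],l[0]))),1),np.round(M.min(0),3),np.round(M.max(0),3))
B=np.array([.4745,.0425])
E
python3 look.py a1
```

```text
3.0 [0.566  0.064  0.1004] [ 0.1  1.2 -0.5] 0.007782816493270749
blue 188 [0.6258 0.0019 0.0774] dir -17.4 [ 0.505 -0.017  0.068] [0.674 0.099 0.296]
orange 35 [0.5221 0.0349 0.1082] dir -2.6 [0.25  0.023 0.086] [0.549 0.106 0.703]
yellow 51 [0.4742 0.0398 0.095 ] dir 0.2 [0.25  0.024 0.079] [0.567 0.087 0.708]
```

View pics/a1.png

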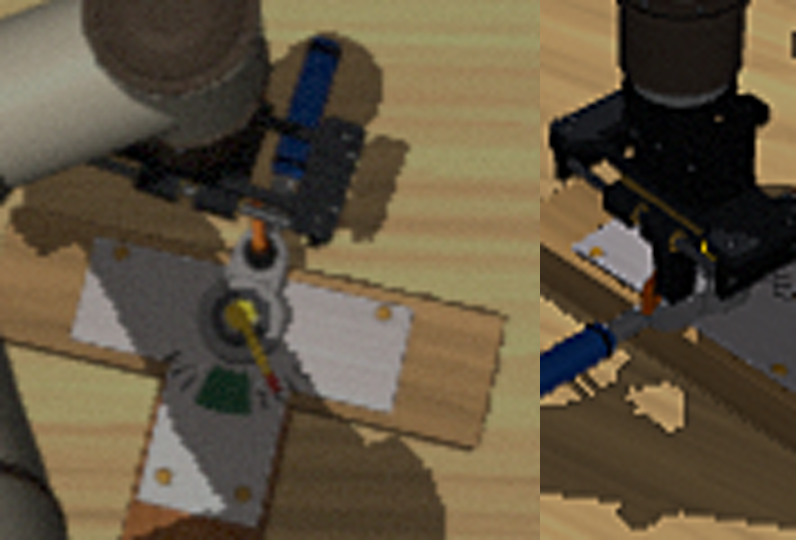

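The left view shows the closed fingers beside the lever (orange at 260,230), about to touch it. The right view shows the fingers just behind the orange tab. Pushing across in small steps.

>>> arm_command --rows '[{"travel": [0, 0.5, 0.2], "roll": 0, "fingers": 0}, {"travel": [0, 1.0, 0.2], "roll": 0, "fingers": 0}, {"travel": [0, 1.5, 0.2], "roll": 0, "fingers": 0}, {"travel": [0, 2.0, 0.2], "roll": 0, "fingers": 0}, {"travel": [0, 2.5, 0.2], "roll": 0, "fingers": 0}, {"travel": [0, 2.9, 0.2], "roll": 0, "fingers": 0}, {"travel": [0, 2.9, 0.2], "roll": 0, "fingers": 0}]'

```text
time_s: 3.8
tcp_pos: [0.5574, 0.0356, 0.0982]
ee_rot: [[0.957, -0.289, -0.0], [-0.289, -0.957, -0.0], [-0.0, 0.0, -1.0]]
wrist_force: [-0.1, -0.1, 0.2]
gripper_width: 0.005
```

```bash
python3 look.py a2
```

```text
3.8 [0.5574 0.0356 0.0982] [-0.1 -0.1  0.2] 0.005412934286329738
blue 32 [ 0.6516 -0.0108  0.0789] dir -17.1 [ 0.517 -0.017  0.075] [0.674 0.069 0.293]
orange 28 [0.5214 0.032  0.1088] dir -15.3 [0.268 0.    0.084] [0.541 0.083 0.673]
yellow 44 [0.4728 0.0396 0.0947] dir -4.3 [ 0.261 -0.032  0.075] [0.665 0.077 0.655]
```

>>> arm_command --rows '[{"travel": [0, 0.3, 0], "roll": 0, "fingers": 0}, {"travel": [0, 0.6, 0], "roll": 0, "fingers": 0}, {"travel": [0, 0.8, 0], "roll": 0, "fingers": 0}]'

```text
time_s: 4.2
tcp_pos: [0.5551, 0.0283, 0.0982]
ee_rot: [[0.957, -0.289, -0.0], [-0.289, -0.957, -0.0], [-0.0, 0.0, -1.0]]
wrist_force: [0.2, 0.6, -0.8]
gripper_width: 0.008
```

```bash
python3 look.py a3
```

```text
4.2 [0.5551 0.0283 0.0982] [ 0.2  0.6 -0.8] 0.007736315231539499
blue 8 [0.5317 0.0152 0.2324] dir -67.6 [ 0.522 -0.027  0.211] [0.563 0.06  0.295]
orange 26 [0.5214 0.0308 0.1084] dir -6.7 [ 0.267 -0.008  0.085] [0.566 0.068 0.679]
yellow 45 [0.4742 0.0399 0.0944] dir 1.0 [ 0.251 -0.04   0.081] [0.534 0.063 0.709]
```

View pics/a3.png

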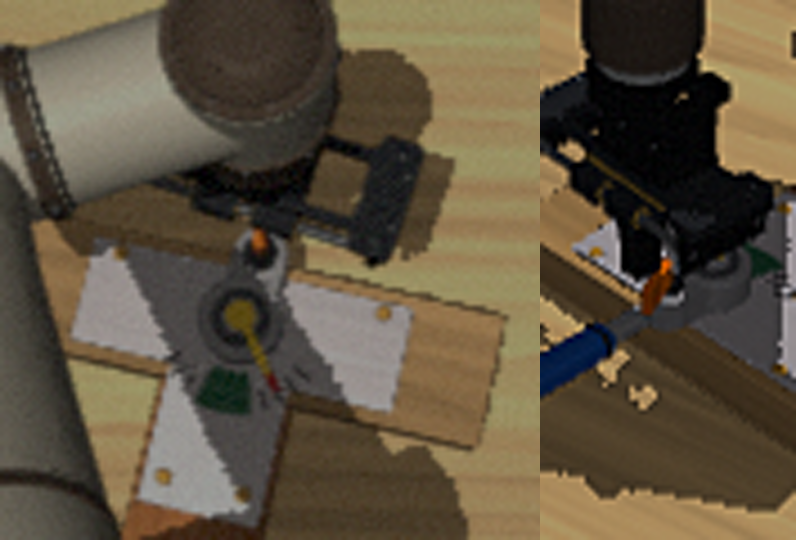

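>>> arm_command --rows '[{"travel": [0, 0.3, 0], "roll": 0, "fingers": 0}]'

```text
time_s: 4.4
tcp_pos: [0.5545, 0.0257, 0.0983]
ee_rot: [[0.958, -0.288, 0.0], [-0.288, -0.958, 0.0], [0.0, -0.0, -1.0]]
wrist_force: [-0.7, -0.1, -0.1]
gripper_width: 0.004
```

>>> arm_command --rows '[{"travel": [0, 0.3, 0], "roll": 0, "fingers": 0}]'

```text
time_s: 4.5
tcp_pos: [0.5535, 0.0227, 0.0982]
ee_rot: [[0.957, -0.288, -0.0], [-0.288, -0.957, -0.0], [-0.0, 0.0, -1.0]]
wrist_force: [0.4, 0.1, 0.4]
gripper_width: 0.005
```

Run:
```python
from h import *
q,e=capture("scene")
c=get_calibration("scene");f=200/np.tan(np.radians(c["fov_y"]/2));K=np.array([[f,0,c["cx"]],[0,f,c["cy"]],[0,0,1]])
H,W=e.shape; u,v=np.meshgrid(np.arange(W),np.arange(H)); uv=np.c_[u.ravel(),v.ravel()]
dd=np.where(e>0,e,9).astype(np.float32); P=pts("scene",dd,uv); h,s,vv=cv2.cvtColor(q,cv2.COLOR_RGB2HSV).reshape(-1,3).astype(int).T
near=np.hypot(P[:,0]-.53,P[:,1]-.03)<.07
m=near&(h>5)&(h<18)&(s>150)&(P[:,2]>.084)&(P[:,2]<.12)
for a,b in zip(uv[m],P[m]): print(a,np.round(b,3),q[a[1],a[0]])
m=(h>100)&(h<130)&(s>120)&(P[:,2]>.06)&(P[:,2]<.085)&(np.hypot(P[:,0]-.5,P[:,1]-.03)<.25)
M=P[m];l=cv2.fitLine(M[:,:2].astype(np.float32),cv2.DIST_HUBER,0,.01,.01).ravel();print(len(M),np.median(M,0),M.max(0),M.min(0),np.degrees(np.arctan2(l[1],l[0])))
```

```text
[340 203] [0.525 0.028 0.105] [193  78   0]
[341 203] [0.523 0.03  0.105] [212  89   0]
[339 204] [0.533 0.028 0.106] [182  95  31]
[340 204] [0.531 0.032 0.107] [193  84   0]
[341 204] [0.528 0.033 0.105] [180  78   0]
[339 205] [0.536 0.031 0.105] [187  76   0]
[340 205] [0.537 0.035 0.108] [186  87   0]
[341 205] [0.53  0.034 0.102] [70 27  0]
[338 206] [0.541 0.03  0.104] [74 21  0]
[339 206] [0.544 0.036 0.109] [67 26  0]
[340 206] [0.54  0.037 0.107] [81 35  1]
[341 206] [0.531 0.035 0.099] [87 34  0]
[342 206] [0.522 0.033 0.092] [43 21  1]
[337 207] [0.553 0.034 0.11 ] [72 19  0]
[338 207] [0.549 0.035 0.108] [78 29  0]
[339 207] [0.543 0.035 0.104] [69 28  0]
[340 207] [0.535 0.034 0.097] [90 38  1]
[341 207] [0.532 0.036 0.097] [90 38  0]
[342 207] [0.523 0.034 0.089] [45 22  9]
[336 208] [0.556 0.032 0.107] [78 38  9]
[337 208] [0.552 0.033 0.105] [80 29  0]
[338 208] [0.549 0.035 0.103] [84 36  0]
[339 208] [0.547 0.038 0.104] [62 27  0]
[340 208] [0.538 0.036 0.096] [92 40  0]
[341 208] [0.526 0.032 0.086] [87 36  0]
[336 209] [0.561 0.035 0.108] [85 27  0]
[337 209] [0.
[... 270 characters left out ...]
 2]
[339 210] [0.548 0.038 0.095] [66 24  0]
[340 210] [0.537 0.036 0.087] [92 49 31]
[336 211] [0.56  0.034 0.098] [80 28  0]
[337 211] [0.559 0.038 0.099] [82 35  0]
[338 211] [0.553 0.038 0.095] [62 23  0]
[339 211] [0.546 0.037 0.09 ] [84 31  0]
[336 212] [0.559 0.034 0.093] [82 32  0]
[337 212] [0.562 0.039 0.098] [81 33  0]
[338 212] [0.552 0.037 0.09 ] [63 23  0]
[336 213] [0.561 0.035 0.09 ] [86 32  0]
[337 213] [0.56  0.038 0.092] [83 32  0]
[338 213] [0.551 0.037 0.084] [62 36 20]
[336 214] [0.559 0.034 0.084] [83 33  1]
[337 214] [0.562 0.04  0.09 ] [81 32  2]
217 [0.63241534 0.00586138 0.07460632] [0.68270295 0.03426371 0.08244648] [ 0.50993367 -0.01972708  0.06033373] -15.931958
```

```bash
cat > ov.py <<'E'
import sys
from h import *
out=[]
s=sense();T=np.array(s["tcp_pos"]);R0=np.array(s["ee_rot"]);print(T,s["wrist_force"])
X=np.array([T,T+.011*R0[:,2],[.4745,.0425,.094],[.52,.031,.1065],[.5587,.0358,.1065],[.5587,.0358,.0815]])
for cam,w in (("scene",30),("top",30)):
    q,e=capture(cam)
    c=get_calibration(cam);f=200/np.tan(np.radians(c["fov_y"]/2));K=np.array([[f,0,c["cx"]],[0,f,c["cy"]],[0,0,1]])
    R=np.array(c["attitude"]).T
    uv=cv2.projectPoints(X,cv2.Rodrigues(R)[0],-R@np.array(c["origin"]),K,np.array(c["distortion"]))[0].reshape(-1,2)
    print(cam,np.round(uv,1).tolist())
    o=uv[4].astype(int)-[w,w]; a=cv2.resize(q[o[1]:o[1]+2*w,o[0]:o[0]+2*w],(400,400),interpolation=cv2.INTER_CUBIC)
    a=cv2.convertScaleAbs(a,alpha=1.8)
    for i,x in enumerate(uv):
        p=tuple(((x+.5-o)*400/(2*w)).astype(int).tolist()); cv2.drawMarker(a,p,[(255,0,255),(255,0,255),(0,255,255),(0,255,0),(0,255,0),(0,255,0)][i],0,10)
    out.append(a)
cv2.imwrite(f"pics/{sys.argv[1]}.png",np.hstack(out)[:,:,::-1])
E
python3 ov.py a4
```

```text
[0.55325596 0.02229963 0.09824929] [-0.48494958  0.24810245 -0.20963275]
scene [[334.0, 208.5], [334.0, 211.1], [351.8, 199.0], [341.7, 202.1], [336.6, 209.0], [336.5, 214.8]]
top [[310.5, 194.4], [310.6, 195.2], [303.1, 219.9], [307.3, 204.6], [306.1, 192.0], [306.3, 193.7]]
```

View pics/a4.png

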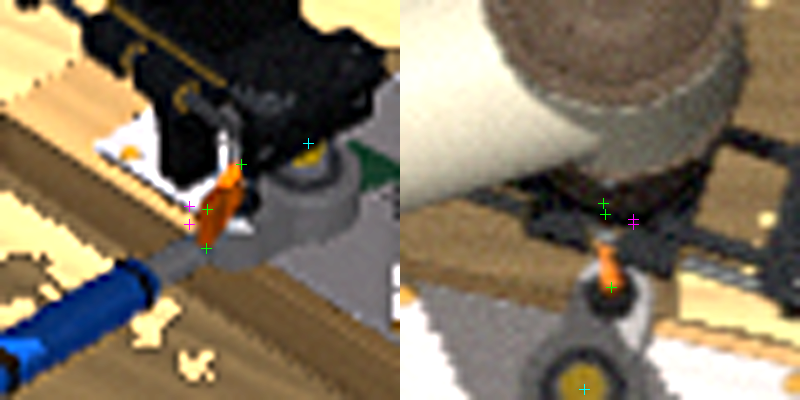

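The overlay shows the lever (left view, 215,205) still at its old lean. The visible finger end (185,180) sits above the projected fingertip (190,225). I'll check the finger height with depth.

Run:
```python
from h import *
q,e=capture("scene")
u,v=np.meshgrid(np.arange(326,346),np.arange(190,214)); uv=np.c_[u.ravel(),v.ravel()]
P=pts("scene",np.where(e>0,e,9).astype(np.float32),uv).reshape(24,20,3)
for r in range(0,24,2):
    print(190+r,' '.join('%d,%d,%d'%tuple(P[r,k]*1000)+("k" if q[190+r,326+k].max()<45 else "") for k in range(0,20,2)))
```

```text
190 595,19,200k 597,28,205k 597,36,209k 593,40,209k -4495,-3233,-4496 581,47,203k 589,59,213 596,71,223k 596,78,227k 599,86,232k
192 437,-87,43 592,25,193k 598,36,202k 599,44,206 594,48,205k 584,49,198k 576,51,194k 610,79,229k 611,87,233k 606,90,230k
194 447,-80,43 447,-71,48 597,36,194k 598,44,198k 595,49,198k 600,59,206k 594,62,203k 608,78,220 611,87,225k 612,95,229k
196 465,-68,51 458,-64,49 567,16,157k 562,20,156k 569,32,165k 561,35,161k 602,68,203k 600,73,204k 613,88,219k 614,96,224k
198 472,-63,50 471,-55,52 561,12,143k 567,23,152k 567,31,156k 556,31,148k 547,33,143k 605,77,202k 612,88,211k 616,97,218k
200 481,-57,49 480,-49,52 566,15,140k 562,20,139k 561,27,141k 554,30,139k 545,32,133k 455,-16,50 613,89,205k 613,96,208k
202 491,-50,50 484,-46,47 561,12,127k 563,21,132k 561,27,133k 553,30,129k 547,33,127k 464,-9,50 612,88,196k 609,93,196k
204 501,-44,50 494,-40,48 564,14,121 564,21,124k 559,26,123k 552,29,119k 478,-9,51 528,29,103 613,89,190k 611,95,191k
206 503,-42,44 505,-33,50 499,-28,47 494,-24,46 562,28,118 490,-9,50 544,32,107 535,34,102 521,33,91k 509,33,84k
208 512,-36,44 511,-28,47 503,-25,43 506,-15,49 503,-9,51 557,32,108 554,38,108 535,34,93 524,35,86k 517,38,82k
210 508,-39,30 508,-31,34 513,-19,43 510,-13,44 501,-10,39 559,33,101 552,37,98 536,35,86 529,38,82k 524,43,81
212 508,-39,22 508,-31,25 511,-20,33 515,-10,40 514,-2,43 558,33,92 555,39,92 538,36,79 533,41,78 526,44,75
```

The fingers are really about 29 mm higher than the reported TCP implies: depth puts the tip at about 0.117, against 0.087 stated. They passed over the lever. I'll back off, go 2.8 cm lower and check the height again.

>>> arm_command --rows '[{"travel": [0, -4.3, 0], "roll": 0, "fingers": 0}, {"travel": [0, -4.3, 0], "roll": 0, "fingers": 0}, {"travel": [0, -4.3, 1.4], "roll": 0, "fingers": 0}, {"travel": [0, -4.3, 2.8], "roll": 0, "fingers": 0}, {"travel": [0, -4.3, 2.8], "roll": 0, "fingers": 0}]'

```text
time_s: 5.2
tcp_pos: [0.5643, 0.0635, 0.0683]
ee_rot: [[0.957, -0.289, -0.004], [-0.289, -0.957, -0.001], [-0.004, 0.002, -1.0]]
wrist_force: [-0.6, 0.7, -0.4]
gripper_width: 0.001
```

```bash
cat > tip.py <<'E'
from h import *
s=sense();T=np.array(s["tcp_pos"]);print(s["time_s"],np.round(T,4),np.round(s["wrist_force"],1))
q,e=capture("scene")
H,W=e.shape; u,v=np.meshgrid(np.arange(W),np.arange(H)); uv=np.c_[u.ravel(),v.ravel()]
P=pts("scene",np.where(e>0,e,9).astype(np.float32),uv); k=q.reshape(-1,3).max(1)<45
m=k&(np.abs(P[:,0]-T[0])<.022)&(np.abs(P[:,1]-T[1])<.03)&(P[:,2]<.17)&(P[:,2]>.07)
M=P[m]; o=np.argsort(M[:,2]); print(m.sum(),"\n",np.round(M[o[:12]],3),"\n",np.round(np.percentile(M,[3,50,97],axis=0),3))
h,s,vv=cv2.cvtColor(q,cv2.COLOR_RGB2HSV).reshape(-1,3).astype(int).T
m=(np.hypot(P[:,0]-.54,P[:,1]-.03)<.05)&(h>5)&(h<18)&(s>150)&(P[:,2]>.086)&(P[:,2]<.12)
if m.sum()>4: l=cv2.fitLine(P[m][:,:2].astype(np.float32),cv2.DIST_HUBER,0,.01,.01).ravel();print("lever",m.sum(),np.round(np.median(P[m],0),3),P[m].min(0).round(3),P[m].max(0).round(3),np.degrees(np.arctan(l[1]/l[0])))
m=(h>100)&(h<130)&(s>120)&(P[:,2]>.06)&(P[:,2]<.085)&(np.hypot(P[:,0]-.5,P[:,1]-.03)<.25)
M=P[m];l=cv2.fitLine(M[:,:2].astype(np.float32),cv2.DIST_HUBER,0,.01,.01).ravel();print("grip",len(M),np.median(M,0).round(4),np.degrees(np.arctan2(l[1],l[0])))
E
python3 tip.py
```

```text
5.2 [0.5643 0.0635 0.0683] [-0.6  0.7 -0.4]
91 
 [[0.573 0.066 0.085]
 [0.568 0.067 0.085]
 [0.571 0.057 0.087]
 [0.575 0.067 0.091]
 [0.573 0.062 0.091]
 [0.554 0.038 0.091]
 [0.573 0.054 0.092]
 [0.578 0.065 0.092]
 [0.559 0.072 0.094]
 [0.565 0.072 0.094]
 [0.557 0.075 0.094]
 [0.571 0.072 0.095]] 
 [[0.557 0.05  0.09 ]
 [0.574 0.07  0.111]
 [0.581 0.089 0.156]]
lever 14 [0.559 0.035 0.099] [0.552 0.032 0.087] [0.569 0.048 0.111] 49.611683
grip 220 [0.6329 0.0058 0.0747] -15.957628
```

The tip is now at about 0.086, level with the lever tab.

>>> arm_command --rows '[{"travel": [0, 0.6, 0], "roll": 0, "fingers": 0}, {"travel": [0, 1.2, 0], "roll": 0, "fingers": 0}, {"travel": [0, 1.7, 0], "roll": 0, "fingers": 0}, {"travel": [0, 2.2, 0], "roll": 0, "fingers": 0}, {"travel": [0, 2.6, 0], "roll": 0, "fingers": 0}, {"travel": [0, 3.0, 0], "roll": 0, "fingers": 0}]'

```text
time_s: 5.85
tcp_pos: [0.5583, 0.0353, 0.071]
ee_rot: [[0.958, -0.288, 0.002], [-0.288, -0.958, 0.001], [0.002, -0.001, -1.0]]
wrist_force: [1.7, 2.2, 0.9]
gripper_width: 0.005
```

>>> arm_command --rows '[{"travel": [0, 0.2, 0], "roll": 0, "fingers": 0}, {"travel": [0, 0.4, 0], "roll": 0, "fingers": 0}]'

```text
time_s: 6.05
tcp_pos: [0.5567, 0.0316, 0.0706]
ee_rot: [[0.957, -0.289, 0.001], [-0.289, -0.957, 0.001], [0.001, -0.001, -1.0]]
wrist_force: [3.1, 3.8, 0.9]
gripper_width: 0.004
```

```bash
python3 tip.py; python3 ov.py a5
```

```text
6.05 [0.5567 0.0316 0.0706] [3.1 3.8 0.9]
89 
 [[0.57  0.01  0.072]
 [0.548 0.027 0.073]
 [0.568 0.032 0.09 ]
 [0.566 0.027 0.091]
 [0.56  0.039 0.092]
 [0.566 0.023 0.093]
 [0.569 0.037 0.093]
 [0.567 0.031 0.093]
 [0.554 0.042 0.093]
 [0.551 0.041 0.095]
 [0.558 0.041 0.096]
 [0.56  0.039 0.096]] 
 [[0.552 0.021 0.09 ]
 [0.566 0.038 0.115]
 [0.574 0.057 0.161]]
lever 5 [0.53  0.032 0.094] [0.524 0.031 0.088] [0.55  0.043 0.116] 26.200619
grip 219 [0.6344 0.0063 0.0746] -15.741964
[0.55665366 0.0313685  0.07060796] [3.24522559 1.76995937 1.01337109]
scene [[335.7, 216.5], [335.6, 219.0], [351.8, 199.0], [341.7, 202.1], [336.6, 209.0], [336.5, 214.8]]
top [[307.8, 195.1], [307.9, 195.8], [303.1, 219.9], [307.3, 204.6], [306.1, 192.0], [306.3, 193.7]]
```

View pics/a5.png

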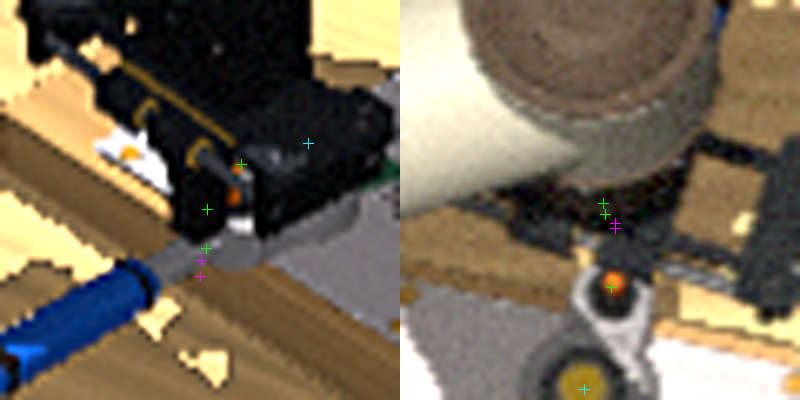

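The finger now covers the lever's outer part, and the visible stub leans right in the top view (615,280). The handle has not moved. Pushing a little further.

>>> arm_command --rows '[{"travel": [0, 0.2, 0], "roll": 0, "fingers": 0}, {"travel": [0, 0.3, 0], "roll": 0, "fingers": 0}]'

```text
time_s: 6.4
tcp_pos: [0.5557, 0.0287, 0.0704]
ee_rot: [[0.958, -0.288, 0.001], [-0.288, -0.958, 0.0], [0.001, -0.001, -1.0]]
wrist_force: [2.8, 2.5, 1.0]
gripper_width: 0.005
```

>>> arm_command --rows '[{"travel": [0, 0.2, 0], "roll": 0, "fingers": 0}]'

```text
time_s: 6.5
tcp_pos: [0.5551, 0.0269, 0.0704]
ee_rot: [[0.957, -0.288, 0.001], [-0.288, -0.957, 0.001], [0.001, -0.001, -1.0]]
wrist_force: [3.3, 3.6, 2.0]
gripper_width: 0.003
```

```bash
python3 tip.py|tail -2
```

```text
lever 9 [0.532 0.031 0.095] [0.524 0.019 0.089] [0.566 0.038 0.113] -5.539486
grip 216 [0.6328 0.0058 0.0751] -14.065901
```

>>> arm_command --rows '[{"travel": [0, -2, 0], "roll": 0, "fingers": 0}, {"travel": [0, -5, -2], "roll": 0, "fingers": 0}, {"travel": [0, -10, -6], "roll": 0, "fingers": 0}, {"travel": [0, -14, -8], "roll": 0, "fingers": 0}, {"travel": [0, -14, -8], "roll": 0, "fingers": 0}]'

```text
time_s: 7.05
tcp_pos: [0.5965, 0.1649, 0.1525]
ee_rot: [[0.959, -0.285, 0.003], [-0.285, -0.959, 0.001], [0.003, -0.001, -1.0]]
wrist_force: [0.7, -0.5, 0.4]
gripper_width: 0.009
```

```bash
python3 tip.py|tail -2;python3 look.py a6
```

```text
7.05 [0.5965 0.1649 0.1525] [ 0.7 -0.5  0.4]
7.1 [0.5955 0.164  0.1513] [ 1.2  0.5 -0. ] 0.007697765149123818
blue 226 [0.6185 0.0039 0.0778] dir -16.3 [ 0.255 -0.017  0.066] [0.677 0.211 0.691]
orange 68 [0.5387 0.029  0.1081] dir 78.6 [0.255 0.008 0.086] [0.605 0.251 0.699]
yellow 77 [0.4769 0.0459 0.0963] dir 37.3 [0.254 0.023 0.075] [0.617 0.2   0.695]Traceback (most recent call last):
  File "tip.py", line 7, in <module>
    M=P[m]; o=np.argsort(M[:,2]); print(m.sum(),"\n",np.round(M[o[:12]],3),"\n",np.round(np.percentile(M,[3,50,97],axis=0),3))
                                                                                         ~~~~~~~~~~~~~^^^^^^^^^^^^^^^^^^^^
    return _quantile_unchecked(
        a, q, axis, out, overwrite_input, method, keepdims, weights)
    return _ureduce(a,
                    func=_quantile_ureduce_func,
    ...<5 lines>...
                    overwrite_input=overwrite_input,
                    method=method)
    r = func(a, **kwargs)
    result = _quantile(arr,
                       quantiles=q,
    ...<2 lines>...
                       out=out,
                       weights=wgt)
    slices_having_nans = np.isnan(arr[-1, ...])
                                  ~~~^^^^^^^^^
IndexError: index -1 is out of bounds for axis 0 with size 0
```

View pics/a6.png

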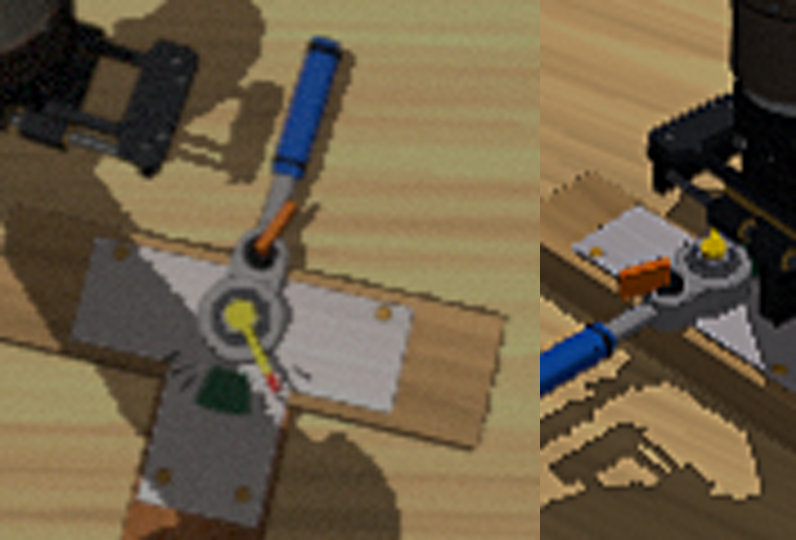

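The lever now leans about 22° to the clockwise side ((260,245) to (293,205)). The handle and pointer (tip 272,383) are unchanged. Next I'll straddle the grip.

>>> arm_command --rows '[{"travel": [7.4, 14.8, 0], "roll": 0, "fingers": 50}, {"travel": [7.4, 14.8, 0], "roll": 0, "fingers": 50}, {"travel": [7.4, 14.8, 0], "roll": 0, "fingers": 50}, {"travel": [7.4, 14.8, 0], "roll": 0, "fingers": 50}, {"travel": [7.4, 14.8, 0], "roll": 0, "fingers": 50}, {"travel": [7.4, 14.8, 2.5], "roll": 0, "fingers": 50}, {"travel": [7.4, 14.8, 2.5], "roll": 0, "fingers": 50}]'

```text
time_s: 7.9
tcp_pos: [0.6194, -0.0025, 0.1212]
ee_rot: [[0.957, -0.29, -0.01], [-0.29, -0.957, -0.001], [-0.009, 0.003, -1.0]]
wrist_force: [-0.4, 0.6, -0.5]
gripper_width: 0.484
```

```bash
python3 look.py a7
```

```text
7.9 [ 0.6194 -0.0025  0.1212] [-0.4  0.6 -0.5] 0.4842144026678781
blue 146 [0.6036 0.0076 0.0785] dir -10.8 [ 0.279 -0.071  0.07 ] [0.641 0.09  0.691]
orange 78 [0.5348 0.0201 0.1105] dir 2.8 [ 0.254 -0.049  0.084] [0.627 0.094 0.706]
yellow 69 [0.4743 0.0365 0.0989] dir -4.4 [ 0.271 -0.06   0.084] [0.644 0.09  0.702]
```

View pics/a7.png

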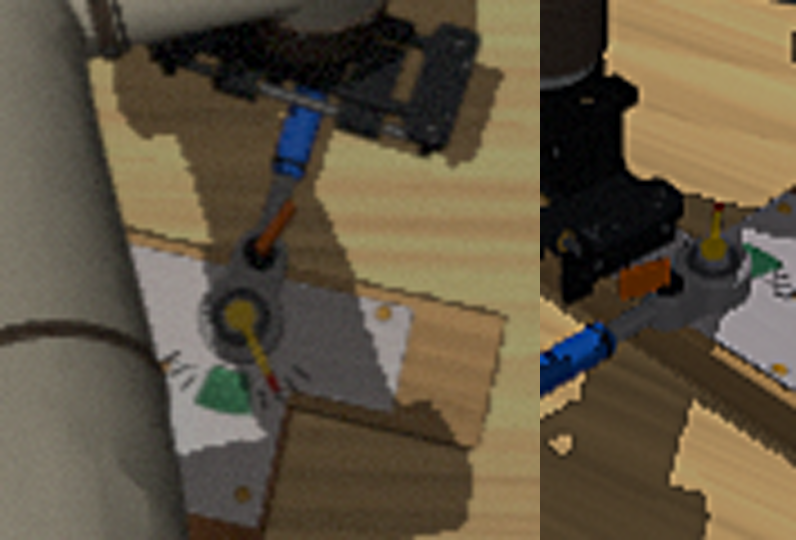

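The fingers are centred over the grip, with the blue grip (300,130) between the jaws. Descending.

>>> arm_command --rows '[{"travel": [0, -0.3, 2.5], "roll": 0, "fingers": 50}, {"travel": [0, -0.3, 5], "roll": 0, "fingers": 50}, {"travel": [0, -0.3, 6.5], "roll": 0, "fingers": 50}, {"travel": [0, -0.3, 8], "roll": 0, "fingers": 50}, {"travel": [0, -0.3, 8], "roll": 0, "fingers": 50}]'

```text
time_s: 8.5
tcp_pos: [0.6228, 0.001, 0.0439]
ee_rot: [[0.958, -0.288, -0.004], [-0.288, -0.958, -0.001], [-0.003, 0.002, -1.0]]
wrist_force: [-1.4, -0.6, 0.2]
gripper_width: 0.501
```

```bash
python3 tip.py
```

```text
8.5 [0.6228 0.001  0.0439] [-1.4 -0.6  0.2]
85 
 [[ 0.625 -0.024  0.07 ]
 [ 0.61  -0.018  0.07 ]
 [ 0.619 -0.024  0.07 ]
 [ 0.64   0.022  0.07 ]
 [ 0.629  0.03   0.07 ]
 [ 0.623 -0.029  0.071]
 [ 0.628 -0.026  0.071]
 [ 0.613 -0.02   0.072]
 [ 0.638  0.029  0.072]
 [ 0.634  0.03   0.074]
 [ 0.617 -0.021  0.074]
 [ 0.629  0.03   0.074]] 
 [[ 0.611 -0.028  0.07 ]
 [ 0.627 -0.021  0.092]
 [ 0.643  0.03   0.155]]
lever 24 [0.531 0.025 0.104] [0.513 0.014 0.093] [0.547 0.031 0.109] -22.971556
grip 144 [6.50e-01 4.00e-04 7.48e-02] -9.931543
```

>>> arm_command --rows '[{"travel": [-0.06, -1.34, 0], "roll": -5, "fingers": 50}, {"travel": [-0.23, -2.67, 0], "roll": -10, "fingers": 50}, {"travel": [-0.52, -3.99, 0], "roll": -15, "fingers": 50}, {"travel": [-0.93, -5.27, 0], "roll": -20, "fingers": 50}, {"travel": [-1.44, -6.51, 0], "roll": -25, "fingers": 50}, {"travel": [-2.06, -7.7, 0], "roll": -30, "fingers": 50}, {"travel": [-2.79, -8.83, 0], "roll": -35, "fingers": 50}, {"travel": [-3.6, -9.9, 0], "roll": -40, "fingers": 50}, {"travel": [-4.51, -10.89, 0], "roll": -45, "fingers": 50}, {"travel": [-5.5, -11.8, 0], "roll": -50, "fingers": 50}]'

```text
time_s: 9.55
tcp_pos: [0.6055, 0.1295, 0.0468]
ee_rot: [[0.834, 0.551, 0.001], [0.551, -0.834, -0.001], [0.0, 0.001, -1.0]]
wrist_force: [-0.9, -2.6, 0.4]
gripper_width: 0.502
```

```bash
sleep 0; python3 look.py a8; python3 tip.py | tail -1
```

```text
9.55 [0.6055 0.1295 0.0468] [-0.9 -2.6  0.4] 0.5019420339782349
blue 154 [0.5824 0.1098 0.0811] dir -65.0 [0.539 0.054 0.071] [0.675 0.211 0.274]
orange 72 [0.5242 0.0722 0.1698] dir 0.7 [0.261 0.023 0.085] [0.648 0.19  0.686]
yellow 82 [0.471  0.0461 0.097 ] dir 1.9 [0.256 0.024 0.078] [0.683 0.206 0.684]
grip 184 [0.6192 0.1303 0.0762] 31.334307
```

View pics/a8.png

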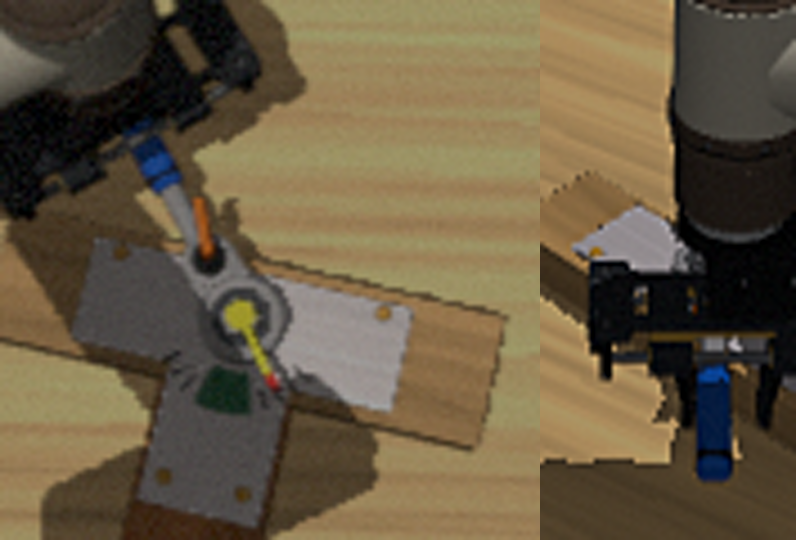

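The handle has swung to about +31° (46° back). The pointer tip is still at (272,383) and the lever is still on the tighten side. Now swinging clockwise.

>>> arm_command --rows '[{"travel": [-0.06, 1.37, 0.1], "roll": 5, "fingers": 50}, {"travel": [-0.24, 2.73, 0.2], "roll": 10, "fingers": 50}, {"travel": [-0.53, 4.06, 0.3], "roll": 15, "fingers": 50}, {"travel": [-0.95, 5.37, 0.3], "roll": 20, "fingers": 50}, {"travel": [-1.47, 6.64, 0.3], "roll": 25, "fingers": 50}, {"travel": [-2.1, 7.85, 0.3], "roll": 30, "fingers": 50}, {"travel": [-2.84, 9.01, 0.3], "roll": 35, "fingers": 50}, {"travel": [-3.67, 10.09, 0.3], "roll": 40, "fingers": 50}, {"travel": [-4.6, 11.1, 0.3], "roll": 45, "fingers": 50}, {"travel": [-5.61, 12.03, 0.3], "roll": 50, "fingers": 50}]'

```text
time_s: 10.7
tcp_pos: [0.6271, -0.0012, 0.0437]
ee_rot: [[0.956, -0.293, 0.006], [-0.294, -0.956, 0.002], [0.005, -0.004, -1.0]]
wrist_force: [0.5, 4.8, 1.1]
gripper_width: 0.504
```

```bash
python3 look.py a9; python3 tip.py | tail -1
```

```text
10.7 [ 0.6271 -0.0012  0.0437] [0.5 4.8 1.1] 0.504048810655944
blue 120 [0.6015 0.0158 0.0782] dir -72.5 [ 0.513 -0.08   0.071] [0.644 0.089 0.243]
orange 72 [0.5341 0.0201 0.108 ] dir 0.2 [ 0.285 -0.048  0.09 ] [0.63  0.074 0.685]
yellow 56 [0.4715 0.0425 0.0964] dir 6.3 [ 0.269 -0.06   0.086] [0.642 0.085 0.687]
grip 117 [0.657  0.0028 0.075 ] -13.846631
```

View pics/a9.png

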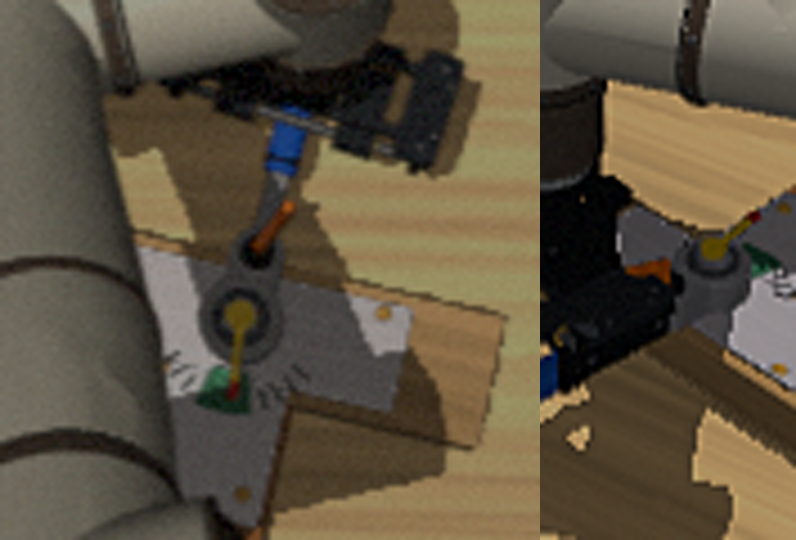

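The pointer tip now stands at (235,392), inside the green band but about 10° short of its middle. A bit further.

>>> arm_command --rows '[{"travel": [-0.02, 0.83, 0], "roll": 3, "fingers": 50}, {"travel": [-0.09, 1.66, 0], "roll": 6, "fingers": 50}, {"travel": [-0.2, 2.4, 0], "roll": 9, "fingers": 50}, {"travel": [-0.2, 2.4, 0], "roll": 9, "fingers": 50}]'

```text
time_s: 11.25
tcp_pos: [0.6168, -0.0241, 0.0431]
ee_rot: [[0.901, -0.434, 0.003], [-0.434, -0.901, 0.0], [0.002, -0.001, -1.0]]
wrist_force: [1.5, 0.5, 0.9]
gripper_width: 0.501
```

>>> arm_command --rows '[{"travel": [0, -0.8, 0], "roll": 0, "fingers": 50}, {"travel": [0, -0.8, 0], "roll": 0, "fingers": 50}, {"travel": [0, -0.8, -4], "roll": 0, "fingers": 50}, {"travel": [0, -0.8, -8], "roll": 0, "fingers": 50}, {"travel": [2, -0.8, -12], "roll": 0, "fingers": 50}, {"travel": [6, -5, -14], "roll": 0, "fingers": 50}, {"travel": [6, -10, -14], "roll": 0, "fingers": 50}, {"travel": [6, -15, -14], "roll": 0, "fingers": 50}, {"travel": [6, -20, -14], "roll": 0, "fingers": 50}, {"travel": [6, -20, -14], "roll": 0, "fingers": 50}]'

```text
time_s: 12.25
tcp_pos: [0.7575, 0.1349, 0.1797]
ee_rot: [[0.903, -0.43, -0.002], [-0.43, -0.903, -0.0], [-0.002, 0.001, -1.0]]
wrist_force: [-0.6, -0.7, -0.2]
gripper_width: 0.501
```

```bash
python3 look.py a10
```

```text
12.25 [0.7575 0.1349 0.1797] [-0.6 -0.7 -0.2] 0.501056325705615
blue 212 [ 0.6218 -0.0121  0.0773] dir -17.3 [ 0.572 -0.037  0.067] [0.741 0.139 0.381]
orange 80 [0.5318 0.0273 0.1085] dir 25.8 [ 0.311 -0.001  0.086] [0.737 0.151 0.645]
yellow 73 [0.4717 0.059  0.3713] dir 9.9 [0.3   0.034 0.09 ] [0.739 0.149 0.642]
```

View pics/a10.png

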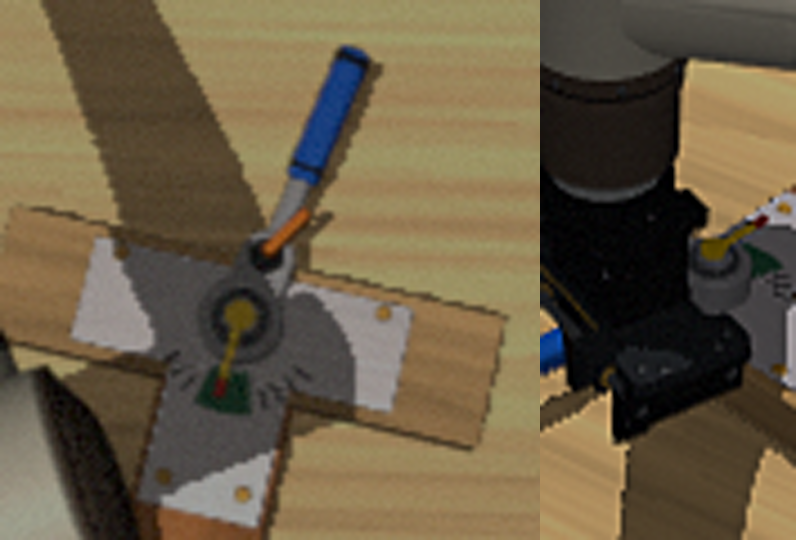

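The pointer tip (221,388) is in the middle of the green band. The lever still leans clockwise of the handle, and the arm is clear. Handing in.

```bash
python3 -c "
from station import *
print(finish_job())"
```

```text
the job is handed in; nothing more can be done
None
```

The job is done and handed in at about 12.3 s of the 48 s allowed; the system reports no verdict.

- **Lever:** I pushed it fully over to the clockwise side. It measures about 22° from the handle, and the bolt did not turn.
- **Swing back:** I swung the handle about 46° counter-clockwise with open fingers around the grip. The pointer did not move, so the wrench free-wheeled.
- **Tightening:** I swung the handle clockwise in two moves until the pointer stood close to the middle of the green band. Then I backed off and lifted clear.

**Last check:** the final picture shows the pointer in the band, the lever still on the tighten side and the arm clear of everything. I did not measure the spare wrench, tape roll or screw box again; the arm stayed well away from all three while it was low.

**What disagreed:** depth showed the fingertips about 29 mm higher than the reported TCP height implied. My first lever push therefore passed over the lever without moving it. I corrected the height from the depth image and repeated the push. In one look the side camera's fit of the lever angle did not match the top camera's; I went by the top view.

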